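Pin the ankle bracket and present the ball tray

ROBOT

A 6-joint arm with a two-finger parallel gripper is mounted at the origin on the work surface. World frame = base frame: x ahead of the robot, y to its left, z up, the work surface at z = 0. Lengths are in mm, angles in degrees, forces in N, time in s.
With the tool pointing down it reaches from about 300 to 850 mm from the base axis. Payload 5.4 kg.
Tool frame: the origin (TCP) lies on the centre line of the jaws, within the pads' length; the fingertips stand 17 mm ahead of it and the grasp point (between the pads) lies 2 mm behind it; z points along the fingers, x is the direction in which the jaws open and shut, and the axes are right-handed (so a half turn about z gives the same grasp; the last joint's range is limited). The gripper opens to 85 mm and grips with 20 to 120 N. Pads are 22 mm wide; open, the fingers measure 114 mm over their backs; the gripper's body (76 mm by 85 mm) begins 54 mm behind the grasp point. The pads swing forward as they close: fully open they stand 13 mm farther back than shut.
Start: joints at [57.061, 9.076, 91.501, -0, 79.423, -12.038], TCP at [205.147, 537.141, 248.299] pointing down, gripper open.
Joint ranges: [-166.64, 166.64], [-54.1, 131.32], [10.49, 154.53], [-73.88, 253.88], [9.74, 151.15], [-171.62, 171.62]. Speed limits (degrees/s): [147.25, 147.25, 180, 180, 180, 180].

INTERFACE

Orientations are given as [roll, pitch, yaw] about the fixed x, y, z axes, in that order (R = Rz(yaw) Ry(pitch) Rx(roll)).
In Python, from cell import manip gives the robot as it stands.
- The arm moves only by the shell command python3 -m creep 'ROWS'. ROWS is JSON, a list of rows, each an object with "delta_pos": the shift along the tool's x, y, z in m, a list of three; "twist": the turn about the tool's z in rad; "gripper": the opening, from -1 (shut) to 1 (fully open). In form: [{"delta_pos": [x, y, z], "twist": twist, "gripper": gripper}, ...]. A call has 1 to 20 rows; each row is the pose to reach, as a shift and turn from the pose commanded when the call began, along the tool's axes at that moment; what a row does not reach only later rows make up. A row lasts 1/10 s, in which the tool goes at most 50 mm and 8.59 degrees, less where a joint would pass 70% of its speed; a pose out of reach is approached as far as the arm can. A call with a gripper value outside its range is refused whole. The fingers move at their own pace and stop on an object; the grip force is fixed at half the most. Time passes only in rows, so rows that repeat a pose let the fingers close. It gives the time, the measured TCP pose, the force and the opening at its end, in the units of the state.
- manip.observe(): the state, without advancing time (a new reading comes with each control period).
- manip.snapshot(name): name is "side" or "top" or "wrist"; returns (picture, depth): 384x512x3 uint8, red, green, blue; 384x512 float32, mm along the optical axis (not along the pixel's ray), 0 where there is no reading.
- manip.calibration(name): a dict with "fx", "fy", "cx", "cy" (pixels), "R" (3x3) and "t" (3): a world point X has camera coordinates R X + t; the wrist camera has in their place "mount" (4x4, takes a point from camera to tool coordinates, whose origin is the TCP and whose axes are the tool frame's). Camera axes: x right, y down, z forward; pixel columns grow to the right and rows downward; lengths in mm; the calibration is good to about 2 mm. The wrist camera is an equidistant fisheye: a pixel r from the principal point sees the ray r / f radians off the axis. A picture is of the moment at which its call begins: read the wrist's pose just before it. calibration takes no time and is no camera call.
- manip.finish_job(): hands the job in, once; it reports no verdict.
The state is a dict: "clock": time; "joint_positions": joint angles; "qvel": joint speeds; "joint_efforts": joint torques, N m; "tool_pos": TCP position; "eef_rot": TCP orientation; "ft_force": force on the tool from outside, world axes, zero at the start; "torque": the same for the moment, N m; "grip_width": finger opening in mm.
Only numpy, scipy, OpenCV 4.12 (cv2) and the standard library are available. Lean on these libraries where they do the work, as an engineer would, in place of code of your own. Each camera call takes 0.05 s, during which the arm holds its last target.

TASK

Get the ankle-joint bracket ready for its ball: take the steel pin out of its wooden stand and lower it through the small through-hole in the bracket's top flange until its collar rests on the flange, and let it go. Then pick up the small wooden tray by its upright fin, keep it level so that the loose steel ball never leaves its pocket, and carry it to the bracket. Finish while still holding the tray, level and still, clear of everything, with the ball right above the bracket's empty round seat and about 10 cm higher than the flange; do not put the tray down or let go.

Things in the scene. Friction and masses are not known exactly. Their poses are not given: they have to be found in the camera images.
- pin_grip (a point): Loose steel pin with a dark grip, upright in a wooden stand. Point on its axis, where to grip: 78 mm above the foot's end, 28 mm above the collar's underside, 17 mm below the top. Bottom to top: shaft 10 mm diameter, 50 mm long, tapered foot; collar 18 mm diameter, 5 mm thick; round grip 14 mm diameter, 40 mm long. About 90 g
- pin: The same pin; origin at the end of its foot, z up along the pin. Its collar rests on top of the stand, a fixed wood block 64 x 64 mm, 55 mm high, with a 15 mm hole; lift the pin more than 50 mm to clear the block
- pin_collar (a point): Centre of the underside of the pin's collar, 50 mm above the foot's end; the shaft hangs below it
- bracket: Fixed aluminium ankle-joint bracket: base plate 80 x 110 x 12 mm, upright webs and a level top flange 64 mm (its x) by 100 mm (its y), 12 mm thick, top 75 mm above the bench. Origin under its middle on the bench, z up. Small through-hole toward the flange's -y end, larger shallow round seat toward its +y end
- bracket_hole (a point): Centre of the mouth of the through-hole, at the flange's top face (75 mm above the bench): 13 mm in diameter with a slight chamfer, vertical, 12 mm deep, open space below it down to the base plate 12 mm above the bench
- bracket_seat (a point): Centre of the mouth of the empty round ball seat, at the flange's top face: 22 mm in diameter, 6 mm deep, closed below; 54 mm from the through-hole
- tray_grip (a point): Centre of the upright fin of the loose wooden tray, where to grip; 38 mm above the tray's underside, 18 mm below the fin's top. Fin 46 mm long (x), 12 mm thick (y). Deck 130 mm (x) by 64 mm (y), 10 mm thick, flat on the bench. Axes are the tray's: x toward the ball pocket, z up. About 160 g
- tray: The same tray; origin at the centre of the deck's underside, 6 mm from the fin's centre toward the pocket, same axes
- tray_pocket (a point): Where the ball's centre is when it lies in the middle of the tray's pocket: 48 mm from the fin's centre along the tray's +x, 16 mm above the underside. The pocket is a round recess 27 mm in diameter, 4 mm deep in the deck
- ball_center (a point): Centre of the loose steel ball, 20 mm in diameter, about 33 g, in the tray's pocket; it can roll about 3 mm inside it
Not all that is in view belongs to the job. Of the things that look like the pin, take the one that is farthest to the robot's right at the start. What is shaped like the bracket but blue is not meant.

How it is judged:
By the outcome, as a careful person would: the job done as asked, in the order asked, and still so for the second after the job is handed in, while the arm keeps its last pose, push and grip.
It also fails if it takes over 59 s, if anything falls off the work surface, if the arm or the gripper's body presses on something with over 40 N, if the wrist force passes 120 N, or if a joint passes its speed limit or range.

## Working session

There is one attempt and no reset: what is moved stays moved. The work goes in short steps, Python scripts to look and compute and a shell command to move; the robot and the scene stay as the last step left them, time stands still between calls to the robot, and variables do not carry over. Pictures are saved under pics/ and viewed, and the job is handed in when it is done.

```bash
ls; mkdir -p pics; python3 - <<'E'
from cell import manip
import cv2
print(manip.observe())
for n in ["side","top","wrist"]:
    p,d=manip.snapshot(n)
    cv2.imwrite(f"pics/{n}0.png",p[:,:,::-1]); 
    import numpy as np
    np.save(f"pics/{n}0_d.npy",d); np.save(f"pics/{n}0_p.npy",p)
    print(n,manip.calibration(n))
E
```

```text
pics
{'clock': 0.0, 'joint_positions': array([ 5.70632730e+01,  9.11170197e+00,  9.15724046e+01,  2.89665356e-03,
        7.94222103e+01, -1.20388192e+01]), 'qvel': array([-0.08367213,  0.01817369, -0.02344127,  0.07441189, -0.03192397,
        0.03817245]), 'joint_efforts': array([ 6.90127381e-04, -3.96010029e+01, -3.31429374e+01, -1.48528402e-04,
        8.58806306e-03,  2.69098570e-05]), 'tool_pos': array([204.80798682, 536.68771631, 247.32413839]), 'eef_rot': array([-1.79975041e+02,  1.03384888e-01,  6.91015803e+01]), 'ft_force': array([-0.0173971 ,  0.06227698, -0.54301809]), 'torque': array([-0.02652908, -0.00957623,  0.00626747]), 'grip_width': 85.41411076350114}
side {'fx': 408.7966179823701, 'fy': 408.7966179823701, 'cx': 252.04388151705894, 'cy': 184.23183276232982, 'R': array([[ 0.8629442 , -0.50487233, -0.02076625],
       [-0.33624814, -0.54307883, -0.76941704],
       [ 0.37717967,  0.67094658, -0.63840911]]), 't': array([-426.66141246,  242.22306299,  680.93291829])}
top {'fx': 370.67611915705635, 'fy': 370.67611915705635, 'cx': 258.1121841188119, 'cy': 197.26739723303226, 'R': array([[-1.17511290e-02, -9.99930953e-01,  1.33662292e-05],
       [-9.85681034e-01,  1.15814161e-02, -1.68222384e-01],
       [ 1.68210614e-01, -1.98997777e-03, -9.85749070e-01]]), 't': array([ -5.5099227 , 506.97546908, 788.67584572])}
wrist {'fx': 297.3186396354542, 'fy': 297.3186396354542, 'cx': 254.12870052053188, 'cy': 188.31240901775521, 'mount': array([[ 9.99999988e-01,  1.82081171e-05, -1.55276959e-04,
         4.50013888e-01],
       [ 2.42351985e-05,  9.63135534e-01,  2.69016620e-01,
        -6.84296721e+01],
       [ 1.54451043e-04, -2.69016621e-01,  9.63135522e-01,
        -1.25668080e+02],
       [ 0.00000000e+00,  0.00000000e+00,  0.00000000e+00,
         1.00000000e+00]])}
```

View pics/side0.png

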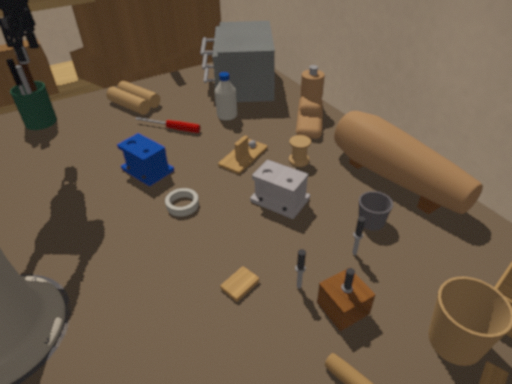

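View pics/top0.png

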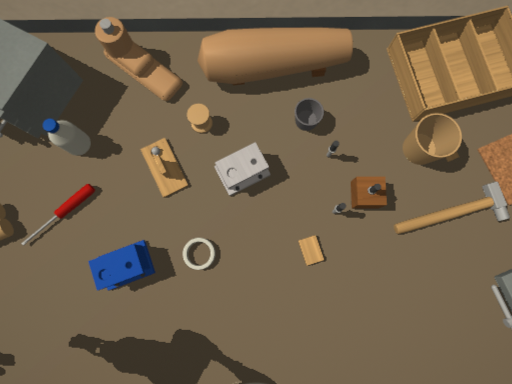

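View pics/wrist0.png

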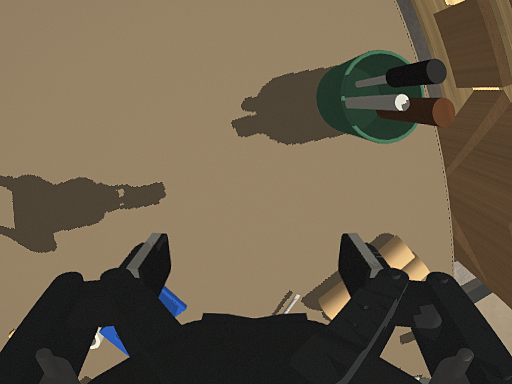

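The top view shows the stand with its pin at (372,190), farthest right. The grey bracket is at (242,168), with its seat near (232,172) and its hole near (253,161). The tray is at (165,167) with the ball at (157,151). I'll zoom in to measure.

```bash
python3 - <<'E'
import cv2
im=cv2.imread("pics/top0.png")
a=cv2.resize(im[125:215,130:280],None,fx=5,fy=5,interpolation=cv2.INTER_CUBIC)
cv2.imwrite("pics/top0_a.png",a)
b=cv2.resize(im[130:225,310:410],None,fx=6,fy=6,interpolation=cv2.INTER_CUBIC)
cv2.imwrite("pics/top0_b.png",b)
im=cv2.imread("pics/side0.png")
b=cv2.resize(im[125:345,210:400],None,fx=2.7,fy=2.7,interpolation=cv2.INTER_CUBIC)
cv2.imwrite("pics/side0_a.png",b)
E
```

```text
(no output)
```

View pics/top0_a.png

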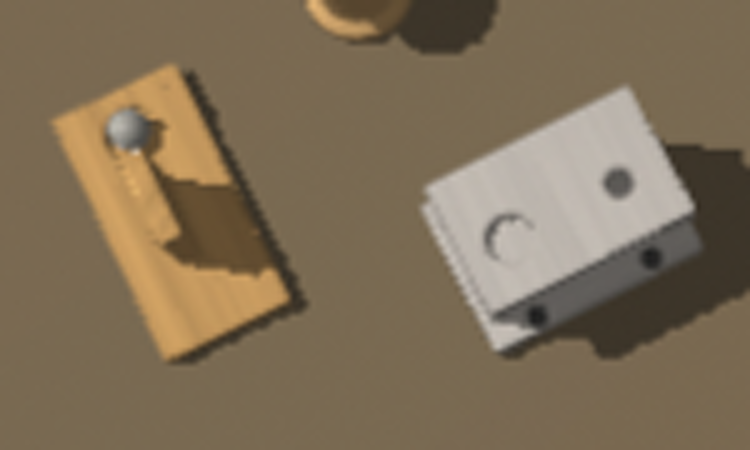

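View pics/top0_b.png

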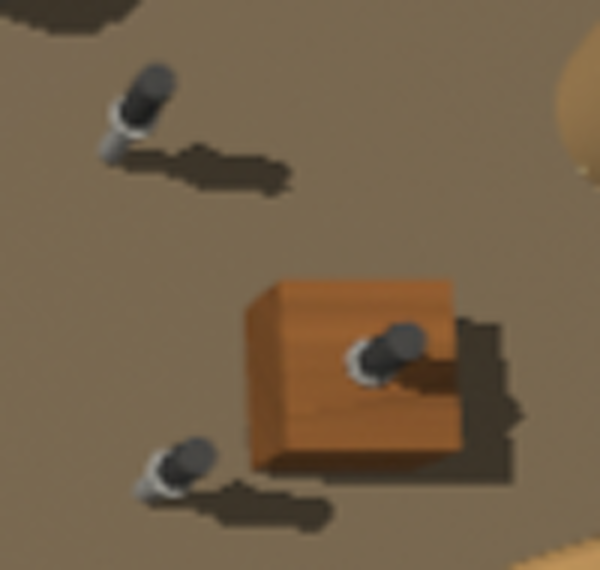

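View pics/side0_a.png

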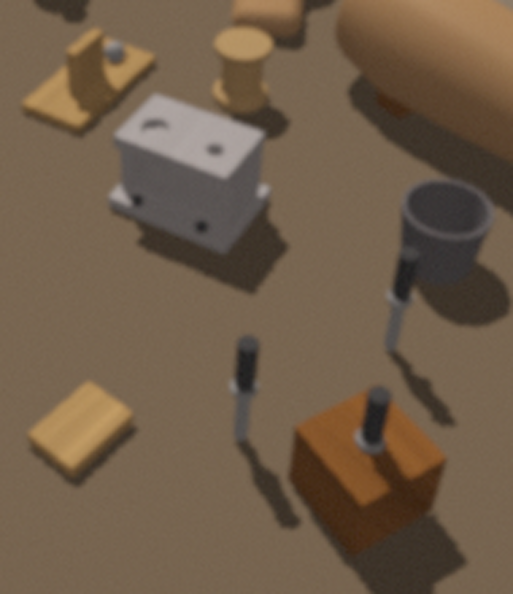

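```bash
cat > h.py <<'E'
import numpy as np, cv2
from cell import manip
from scipy.spatial.transform import Rotation as Ro
def ray(n,u,v,st=None):
    c=manip.calibration(n)
    x=(u-c["cx"])/c["fx"]; y=(v-c["cy"])/c["fy"]
    if n=="wrist":
        r=np.hypot(x,y); s=np.sin(r)/max(r,1e-9)
        d=np.array([x*s,y*s,np.cos(r)]); M=c["mount"]
        R=Ro.from_euler("xyz",st["eef_rot"],degrees=True).as_matrix()
        return R@M[:3,3]+st["tool_pos"], R@M[:3,:3]@d
    return -c["R"].T@c["t"], c["R"].T@np.array([x,y,1])
def onz(n,u,v,z,st=None):
    o,d=ray(n,u,v,st); return o+d*(z-o[2])/d[2]
def tri(rs):
    A=np.zeros((3,3));b=np.zeros(3)
    for o,d in rs:
        d=d/np.linalg.norm(d);P=np.eye(3)-np.outer(d,d);A+=P;b+=P@o
    X=np.linalg.solve(A,b); return X,[round(float(np.linalg.norm((np.eye(3)-np.outer(d,d)/(d@d))@(X-o))),2) for o,d in rs]
def proj_w(X,st):
    c=manip.calibration("wrist");M=c["mount"]
    R=Ro.from_euler("xyz",st["eef_rot"],degrees=True).as_matrix()
    t=R.T@(np.asarray(X)-st["tool_pos"]); q=M[:3,:3].T@(t-M[:3,3])
    r=np.arctan2(np.hypot(q[0],q[1]),q[2]); k=r/np.hypot(q[0],q[1])
    return c["cx"]+c["fx"]*q[0]*k, c["cy"]+c["fy"]*q[1]*k
E
python3 - <<'E'
from h import *
np.set_printoptions(precision=1,suppress=True)
T=lambda x,y,s,ox,oy:((x+.5)/s-.5+ox,(y+.5)/s-.5+oy)
ta=lambda x,y:T(x,y,5,130,125); tb=lambda x,y:T(x,y,6,310,130); sa=lambda x,y:T(x,y,2.7,210,125)
for nm,t,s,z in [("hole",ta(618,183),sa(215,150),75),("seat",ta(511,238),sa(155,126),75),("pintop",tb(407,340),sa(377,394),100),("collartop",tb(372,362),sa(371,439),60),("ball",ta(129,130),sa(114,50),16),("fintop",ta(148,190),sa(87,40),56)]:
    print(nm,onz("top",*t,z),onz("side",*s,z),tri([ray("top",*t),ray("side",*s)]))
# tray corners at z=10
for p in [(53,122),(177,63),(292,300),(167,360)]: print("tray",onz("top",*ta(*p),10))
for p in [(425,188),(628,87),(693,212),(492,315)]: print("flange",onz("top",*ta(*p),75))
for p in [(280,282),(452,280),(462,450),(285,452)]: print("stand",onz("top",*tb(*p),55))
for p in [(110,155),(145,490)]: print("otherpinfoot",onz("top",*tb(*p),0))
st=manip.observe()
R=Ro.from_euler("xyz",st["eef_rot"],degrees=True).as_matrix(); print(R)
E
```

```text
hole [581.7  -1.6  75. ] [582.6  -5.7  75. ] (array([583.8,  -2. ,  71.5]), [1.21, 1.21])
seat [557.5  45.3  75. ] [559.3  44.1  75. ] (array([558.7,  45. ,  74.4]), [1.04, 1.04])
pintop [ 517.6 -261.9  100. ] [ 517.9 -263.6  100. ] (array([ 518.4, -262.7,   98.5]), [0.45, 0.45])
collartop [ 517.5 -261.7   60. ] [ 518.  -265.9   60. ] (array([ 519.2, -263.6,   56. ]), [1.12, 1.12])
ball [626.4 230.4  16. ] [629.1 230.2  16. ] (array([627.5, 229.8,  16.4]), [1.23, 1.23])
fintop [586.2 209.5  56. ] [587.2 205.5  56. ] (array([588.2, 210. ,  52.8]), [1.21, 1.21])
tray [632.7 268.5  10. ]
tray [661.4 210.2  10. ]
tray [544.6 152.7  10. ]
tray [516.7 210.5  10. ]
flange [580.5  83.   75. ]
flange [625.5  -6.4  75. ]
flange [568.3 -34.2  75. ]
flange [523.4  53.6  75. ]
stand [ 549.1 -231.    55. ]
stand [ 549.1 -295.    55. ]
stand [ 485.1 -294.3   55. ]
stand [ 485.2 -229.2   55. ]
otherpinfoot [ 614.4 -180.8    0. ]
otherpinfoot [ 478.8 -188.6    0. ]
[[ 0.4  0.9 -0. ]
 [ 0.9 -0.4 -0. ]
 [-0.  -0.  -1. ]]
```

Both views agree to within a few mm: the pin is near (518,-262), the hole near (582,-2) and the seat near (558,45). The stand measures 64 mm and hole to seat is about 53 mm, both as given. I'll move above the pin and refine with the wrist camera.

```bash
python3 -m creep '[{"delta_pos":[-0.16,0.145,0.0],"twist":0,"gripper":1},{"delta_pos":[-0.32,0.29,0.0],"twist":0,"gripper":1},{"delta_pos":[-0.635,0.578,0.0],"twist":0,"gripper":1},{"delta_pos":[-0.635,0.578,0.0],"twist":0,"gripper":1},{"delta_pos":[-0.635,0.578,0.0],"twist":0,"gripper":1},{"delta_pos":[-0.635,0.578,0.0],"twist":0,"gripper":1},{"delta_pos":[-0.635,0.578,0.0],"twist":0,"gripper":1},{"delta_pos":[-0.635,0.578,0.0],"twist":0,"gripper":1},{"delta_pos":[-0.635,0.578,0.0],"twist":0,"gripper":1},{"delta_pos":[-0.635,0.578,0.0],"twist":0,"gripper":1},{"delta_pos":[-0.635,0.578,0.0],"twist":0,"gripper":1},{"delta_pos":[-0.635,0.578,0.0],"twist":0,"gripper":1},{"delta_pos":[-0.635,0.578,0.0],"twist":0,"gripper":1},{"delta_pos":[-0.635,0.578,0.0],"twist":0,"gripper":1},{"delta_pos":[-0.635,0.578,0.0],"twist":0,"gripper":1},{"delta_pos":[-0.635,0.578,0.0],"twist":0,"gripper":1},{"delta_pos":[-0.635,0.578,0.0],"twist":0,"gripper":1},{"delta_pos":[-0.635,0.578,0.048],"twist":0,"gripper":1},{"delta_pos":[-0.635,0.578,0.048],"twist":0,"gripper":1},{"delta_pos":[-0.635,0.578,0.048],"twist":0,"gripper":1}]'
```

```text
clock: 2.15
tool_pos: [517.7, -261.4, 199.2]
eef_rot: [-179.8, -0.1, 69.1]
ft_force: [0.1, 1.0, -0.2]
grip_width: 85.8
```

```bash
cat > wsnap.py <<'E'
import sys
from h import *
import json
st=manip.observe(); p,d=manip.snapshot("wrist")
n=sys.argv[1]
cv2.imwrite(f"pics/{n}.png",p[:,:,::-1]); np.savez(f"pics/{n}.npz",pos=st["tool_pos"],rot=st["eef_rot"],p=p,d=d)
print(st["clock"],st["tool_pos"],st["eef_rot"],st["grip_width"],st["ft_force"])
E
python3 wsnap.py w1
```

```text
2.15 [ 517.67050755 -261.37040019  199.20176994] [-1.79790228e+02 -8.20115499e-02  6.90876731e+01] 85.82442801027013 [ 0.13810581  1.04270816 -0.17746862]
```

View pics/w1.png

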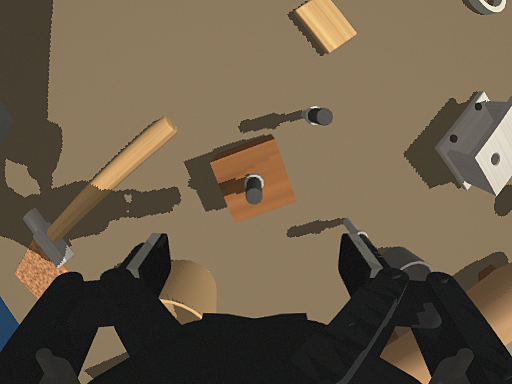

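```bash
python3 - <<'E'
from h import *
z=np.load("pics/w1.npz");st={"tool_pos":z["pos"],"eef_rot":z["rot"]}
im=cv2.imread("pics/w1.png")
cv2.imwrite("pics/w1c.png",cv2.resize(im[120:240,190:320],None,fx=6,fy=5,interpolation=cv2.INTER_CUBIC)[:600])
cv2.imwrite("pics/w1c.png",cv2.resize(im[160:220,215:295],None,fx=8,fy=8,interpolation=cv2.INTER_CUBIC))
c=proj_w([518,-262.5,100],st);print(c, proj_w([518,-262.5,60],st))
E
```

```text
(np.float64(252.2419787196989), np.float64(196.4600580311705)) (np.float64(252.45193714500346), np.float64(183.78472083240277))
```

View pics/w1c.png

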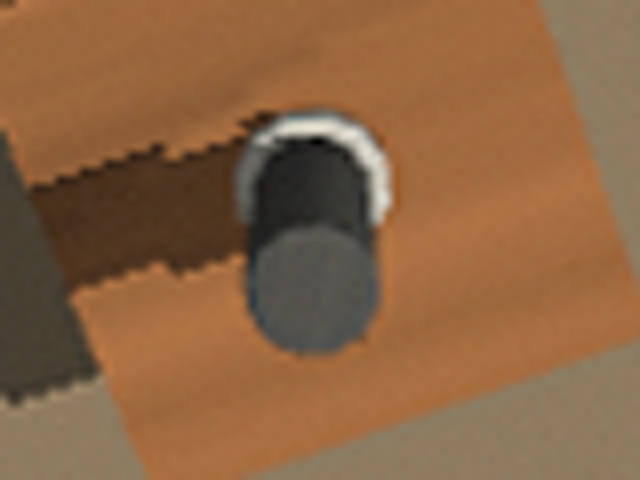

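```bash
python3 - <<'E'
from h import *
z=np.load("pics/w1.npz");st={"tool_pos":z["pos"],"eef_rot":z["rot"]}
R=Ro.from_euler("xyz",st["eef_rot"],degrees=True).as_matrix()
for u,v,h in [(253.8,195.8,100),(253.8,182.9,60)]:
    X=onz("wrist",u,v,h,st); print(X, R.T@(X-st["tool_pos"]))
E
```

```text
[ 517.93068316 -261.15313962  100.        ] [ 0.15382108  0.52868636 99.20082097]
[ 517.65796827 -261.03976027   60.        ] [1.05134446e-01 3.79916317e-01 1.39201605e+02]
```

The pin's top at wrist pixel (253.8,195.8) puts it within 0.6 mm of the jaw axis. Descend 118 mm and close.

```bash
python3 -m creep '[{"delta_pos":[0,0,0.04],"twist":0,"gripper":1},{"delta_pos":[0,0,0.08],"twist":0,"gripper":1},{"delta_pos":[0,0,0.105],"twist":0,"gripper":1},{"delta_pos":[0,0,0.118],"twist":0,"gripper":1},{"delta_pos":[0,0,0.118],"twist":0,"gripper":1},{"delta_pos":[0,0,0.118],"twist":0,"gripper":0.0},{"delta_pos":[0,0,0.118],"twist":0,"gripper":-0.4},{"delta_pos":[0,0,0.118],"twist":0,"gripper":-0.6},{"delta_pos":[0,0,0.118],"twist":0,"gripper":-1},{"delta_pos":[0,0,0.118],"twist":0,"gripper":-1},{"delta_pos":[0,0,0.118],"twist":0,"gripper":-1},{"delta_pos":[0,0,0.118],"twist":0,"gripper":-1},{"delta_pos":[0,0,0.118],"twist":0,"gripper":-1},{"delta_pos":[0,0,0.118],"twist":0,"gripper":-1},{"delta_pos":[0,0,0.118],"twist":0,"gripper":-1},{"delta_pos":[0,0,0.118],"twist":0,"gripper":-1}]'; python3 wsnap.py w2
```

```text
clock: 3.8
tool_pos: [518.9, -262.4, 82.9]
eef_rot: [180.0, 0.0, 69.1]
ft_force: [-0.4, 1.2, 5.4]
grip_width: 12.5
3.8 [ 518.86576212 -262.4399391    82.90536822] [1.79964322e+02 8.71729248e-03 6.91023355e+01] 12.479590250964124 [-0.376379    1.21792666  5.41379863]
```

View pics/w2.png

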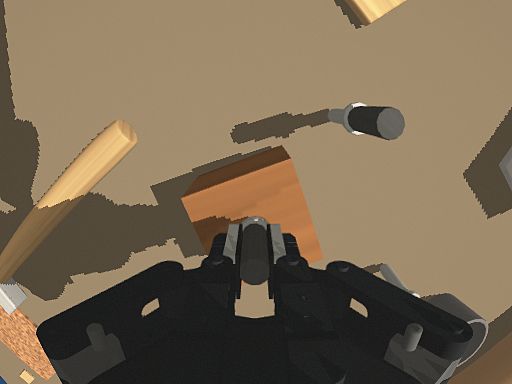

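The jaws stopped at 12.5 mm on the grip. I'll lift.

```bash
python3 -m creep '[{"delta_pos":[0,0,-0.02],"twist":0,"gripper":-1},{"delta_pos":[0,0,-0.045],"twist":0,"gripper":-1},{"delta_pos":[0,0,-0.08],"twist":0,"gripper":-1},{"delta_pos":[0,0,-0.1],"twist":0,"gripper":-1},{"delta_pos":[0,0,-0.1],"twist":0,"gripper":-1},{"delta_pos":[0,0,-0.1],"twist":0,"gripper":-1}]'; python3 wsnap.py w3
python3 - <<'E'
from cell import manip
import cv2
p,d=manip.snapshot("side"); cv2.imwrite("pics/side3.png",p[:,:,::-1])
cv2.imwrite("pics/side3c.png",cv2.resize(p[190:340,270:420,::-1],None,fx=4,fy=4,interpolation=cv2.INTER_CUBIC))
E
```

```text
clock: 4.45
tool_pos: [518.1, -262.0, 181.2]
eef_rot: [-179.9, -0.0, 69.1]
ft_force: [-0.4, 0.9, -1.4]
grip_width: 12.7
4.45 [ 518.14428123 -262.02740524  181.19395431] [-1.79936746e+02 -1.59441763e-02  6.90954033e+01] 12.673342030106745 [-0.38340976  0.88003485 -1.4420468 ]
```

View pics/w3.png

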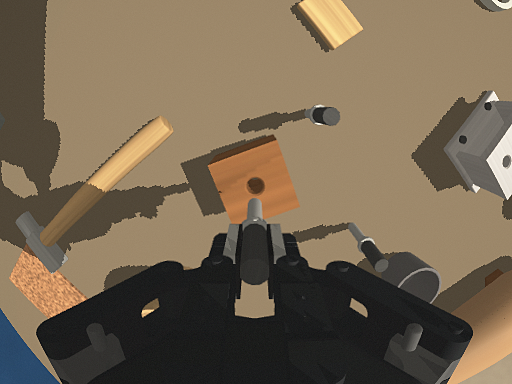

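View pics/side3c.png

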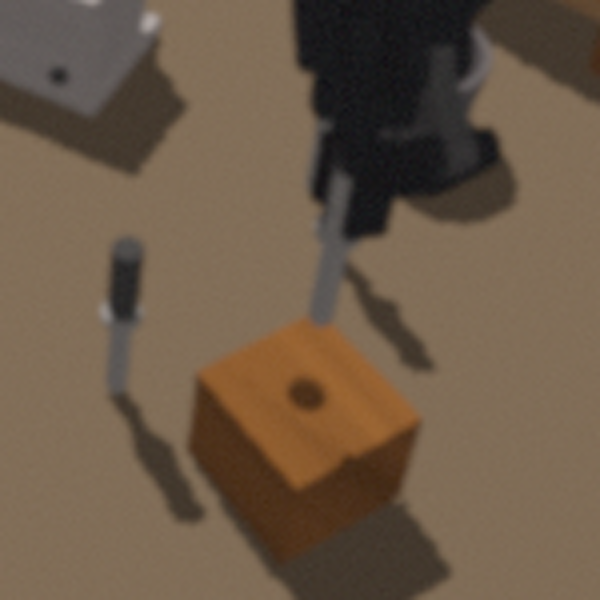

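The pin came out cleanly and hangs straight below the jaws, with its foot near (256,200). I'll move past the hole so the wrist camera can see it beside the pin.

```bash
python3 -m creep '[{"delta_pos":[0.04,0.001,0],"twist":0,"gripper":-1},{"delta_pos":[0.08,0.002,0],"twist":0,"gripper":-1},{"delta_pos":[0.12,0.003,0],"twist":0,"gripper":-1},{"delta_pos":[0.16,0.004,0],"twist":0,"gripper":-1},{"delta_pos":[0.2,0.005,0],"twist":0,"gripper":-1},{"delta_pos":[0.235,0.006,0],"twist":0,"gripper":-1},{"delta_pos":[0.255,0.006,0],"twist":0,"gripper":-1},{"delta_pos":[0.266,0.006,0],"twist":0,"gripper":-1},{"delta_pos":[0.266,0.006,0],"twist":0,"gripper":-1},{"delta_pos":[0.266,0.006,0],"twist":0,"gripper":-1},{"delta_pos":[0.266,0.006,0],"twist":0,"gripper":-1},{"delta_pos":[0.266,0.006,0],"twist":0,"gripper":-1}]'; python3 wsnap.py w4
python3 - <<'E'
from h import *
z=np.load("pics/w4.npz");st={"tool_pos":z["pos"],"eef_rot":z["rot"]}
R=Ro.from_euler("xyz",st["eef_rot"],degrees=True).as_matrix()
print("foot", proj_w(st["tool_pos"]+R@[0,0,76],st),"hole",proj_w([582,-2,75],st),"seat",proj_w([558,45,75],st))
im=cv2.imread("pics/w4.png")
cv2.imwrite("pics/w4c.png",cv2.resize(im[40:240,170:370],None,fx=3,fy=3,interpolation=cv2.INTER_CUBIC))
E
```

```text
clock: 5.75
tool_pos: [618.8, -17.0, 182.3]
eef_rot: [-180.0, 0.0, 69.0]
ft_force: [0.1, -0.2, -0.5]
grip_width: 12.1
5.75 [618.83754434 -17.0351105  182.25013807] [-1.79993262e+02  1.27974428e-02  6.90124534e+01] 12.07572794508329 [ 0.0780396  -0.18821783 -0.48739665]
foot (np.float64(253.5463874391198), np.float64(204.59312325263605)) hole (np.float64(254.70688264196846), np.float64(143.73707192855287)) seat (np.float64(300.1173458374865), np.float64(94.5765558498724))
```

View pics/w4.png

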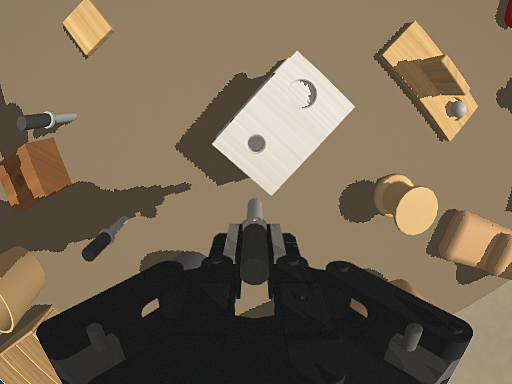

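View pics/w4c.png

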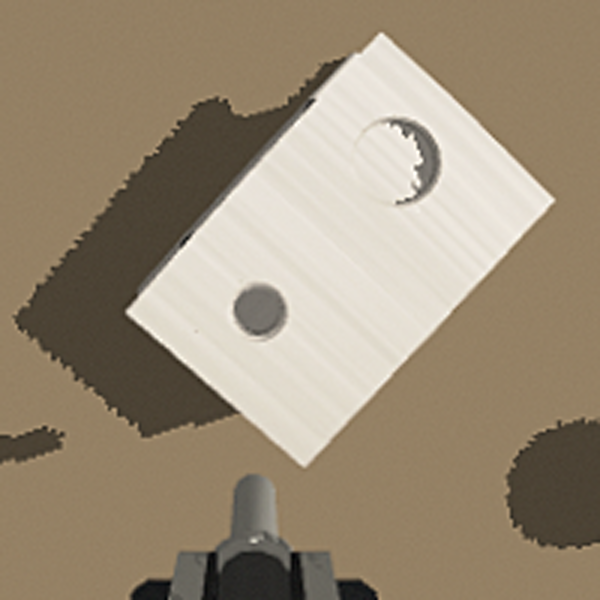

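The hole is at (256.5,143.5), the foot at about (255,200) and the seat at (303,94). I'll measure the hole and the shaft precisely in this one image.

```bash
python3 - <<'E'
from h import *
np.set_printoptions(precision=2,suppress=True)
z=np.load("pics/w4.npz");st={"tool_pos":z["pos"],"eef_rot":z["rot"]};p=z["p"].astype(int)
R=Ro.from_euler("xyz",st["eef_rot"],degrees=True).as_matrix()
g=p.sum(2)//3
c=g[125:162,238:275]
for th in (140,170,190,205):
    m=(c<th).astype(np.uint8); n,l,s,ce=cv2.connectedComponentsWithStats(m)
    k=l[18,18]; cs,_=cv2.findContours((l==k).astype(np.uint8),0,2)
    print(th,s[k],ce[k]+[238,125],cv2.fitEllipse(max(cs,key=len)))
for r in range(194,226,2): print(r,g[r,240:272])
t=lambda u,v,h:(R.T@(onz("wrist",u,v,h,st)-st["tool_pos"]))
for u,v in [(256.5,143.5)]: print("hole",onz("wrist",u,v,75,st),t(u,v,75))
E
```

```text
140 [ 10  11  17  16 213] [256.16 143.13] ((18.15792465209961, 18.0092830657959), (15.685760498046875, 15.867905616760254), 85.58749389648438)
170 [ 10  10  18  18 247] [256.43 143.19] ((18.412254333496094, 18.254859924316406), (16.46337890625, 17.55681800842285), 137.48825073242188)
190 [ 10   9  18  20 265] [256.35 143.18] ((18.275239944458008, 18.357118606567383), (17.43294906616211, 18.348628997802734), 176.43174743652344)
205 [  9   9  19  20 282] [256.35 143.21] ((18.273386001586914, 18.274641036987305), (17.658893585205078, 18.84425163269043), 159.4636688232422)
194 [125 125 125 127 125 126 126 127 125 125 126 125 124 125 126 125 126 125
 126 124 124 125 125 127 124 124 124 121 124 173 219 220]
196 [126 125 125 128 124 125 125 125 124 127 126 128 128 125 127 127 128 126
 126 126 125 125 126 125 125 125 124 127 125 123 119 119]
198 [125 125 128 125 127 126 127 126 126 127 127 118  99  98 102 107 116 124
 126 126 125 126 126 125 124 126 124 125 126 125 123 126]
200 [125 124 127 126 124 125 125 128 124 103  84  87  89  94  98 104 112 121
 133 138 134 124 126 124 126 126 124 125 1
[... 986 characters left out ...]
128 120  89  87  91  89  90  87  91 103 109 115 122
 130 140 149 154 141 122 123 126 127 126 126 125 126 127]
218 [126 126 125 126 127 128 114  84  88  88  89  91  93  99 103 111 123 118
  78  90 115 137 139 121 126 128 125 125 125 127 127 125]
220 [127 128 128 115  93  82  86  90  95  99 100 101 100 145 206 173  95  99
 101  96  88 106 112  76 100 129 130 125 127 126 126 126]
222 [132 121  88  82  89  92  98  99  97  99  99 101 101  98  94  96  97 100
 103 101 101 102 103  98  93  84 113 141 130 130 129 128]
224 [ 22  21  62 102  99 100 100  99  85  63  39  28  30  31  33  32  34  35
  56  80  90  94 100 100 100 101  77  27  26  39  76  95]
hole [582.33  -0.62  75.  ] [  2.28 -39.96 107.25]
```

```bash
python3 - <<'E'
from h import *
z=np.load("pics/w4.npz");st={"tool_pos":z["pos"],"eef_rot":z["rot"]}
R=Ro.from_euler("xyz",st["eef_rot"],degrees=True).as_matrix()
P=lambda *a:tuple(round(float(x),1) for x in proj_w(st["tool_pos"]+R@np.array(a,float),st))
for dz in (0,-2,2):
  print(dz,"footc",P(0,0,76+dz),"foot r3 edge",P(0,-3,76+dz),"r4",P(0,-4,76+dz),"collar underside edge",P(0,-9,26+dz),"collar top edge",P(0,-9,21+dz), "collar lr",P(-9,0,26+dz),P(9,0,26+dz),"griptop",P(0,0,-19+dz),P(0,7,-19+dz))
t=lambda u,v,h:(R.T@(onz("wrist",u,v,h,st)-st["tool_pos"]))
print(t(256.3,143.2,75))
g=z["p"].astype(int).sum(2)//3
print(g[216:226,254]); print(g[270:300,254]); print(g[236,236:276])
E
python3 - <<'E'
import cv2
im=cv2.imread("pics/w4.png")
cv2.imwrite("pics/w4d.png",cv2.resize(im[190:300,205:305],None,fx=5,fy=5,interpolation=cv2.INTER_NEAREST))
E
```

```text
0 footc (253.5, 204.6) foot r3 edge (253.5, 200.6) r4 (253.5, 199.3) collar underside edge (253.4, 218.4) collar top edge (253.3, 221.8) collar lr (237.2, 233.3) (269.5, 233.3) griptop (253.1, 276.9) (253.1, 290.3)
-2 footc (253.5, 205.5) foot r3 edge (253.5, 201.5) r4 (253.5, 200.1) collar underside edge (253.3, 219.7) collar top edge (253.3, 223.2) collar lr (237.1, 234.8) (269.7, 234.8) griptop (253.1, 279.5) (253.1, 293.0)
2 footc (253.6, 203.7) foot r3 edge (253.5, 199.8) r4 (253.5, 198.4) collar underside edge (253.4, 217.0) collar top edge (253.3, 220.4) collar lr (237.4, 231.8) (269.3, 231.9) griptop (253.1, 274.4) (253.1, 287.7)
[  2.11996744 -40.19375219 107.25439451]
[103  99 103 160 206  85  94  72  33  35]
[ 43  43  42  43  43  46  45  44  44  44  46  47  44  41  34 120 130 126
 126 124 125 124 126 124 123 124 126 125 125 126]
[101  76  14  20  28  29  28  42  36  35  35  38  39  40  38  39  40  40
  37  42  39  39  39  39  41  41  39  38  40  39  36  18  18  22  16  69
 100 102  98 100]
```

View pics/w4d.png

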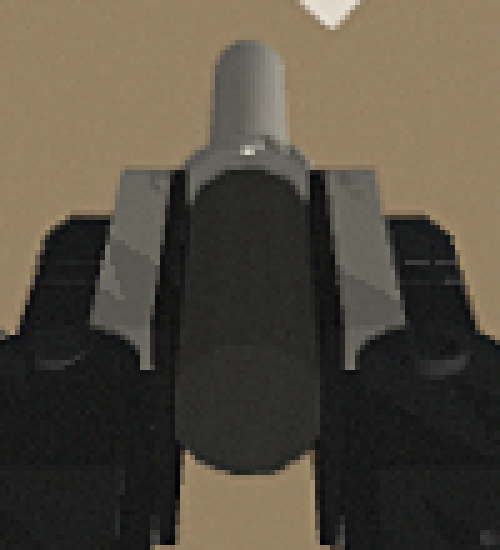

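```bash
python3 -m creep '[{"delta_pos":[0.001,-0.02,0.0],"twist":0,"gripper":-1},{"delta_pos":[0.0015,-0.0394,0.0],"twist":0,"gripper":-1},{"delta_pos":[0.0015,-0.0394,0.01],"twist":0,"gripper":-1},{"delta_pos":[0.0015,-0.0394,0.018],"twist":0,"gripper":-1},{"delta_pos":[0.0015,-0.0394,0.018],"twist":0,"gripper":-1},{"delta_pos":[0.0015,-0.0394,0.018],"twist":0,"gripper":-1},{"delta_pos":[0.0015,-0.0394,0.018],"twist":0,"gripper":-1},{"delta_pos":[0.0015,-0.0394,0.018],"twist":0,"gripper":-1}]'; python3 wsnap.py w5
python3 - <<'E'
from h import *
p,d=manip.snapshot("side"); np.save("pics/s5.npy",p)
cv2.imwrite("pics/side5c.png",cv2.resize(p[120:220,230:330,::-1],None,fx=6,fy=6,interpolation=cv2.INTER_CUBIC))
im=cv2.imread("pics/w5.png")
cv2.imwrite("pics/w5c.png",cv2.resize(im[130:250,195:315],None,fx=5,fy=5,interpolation=cv2.INTER_CUBIC))
print(manip.observe()["tool_pos"])
E
```

```text
clock: 6.6
tool_pos: [583.3, -0.7, 164.6]
eef_rot: [180.0, -0.0, 69.1]
ft_force: [-0.4, -0.2, -0.2]
grip_width: 12.6
6.6 [583.28214115  -0.68960609 164.64629498] [ 1.79958129e+02 -4.58526643e-03  6.90882236e+01] 12.628885329361905 [-0.43269032 -0.24577032 -0.21721933]
[ 5.83117312e+02 -5.66855492e-01  1.64587442e+02]
```

View pics/side5c.png

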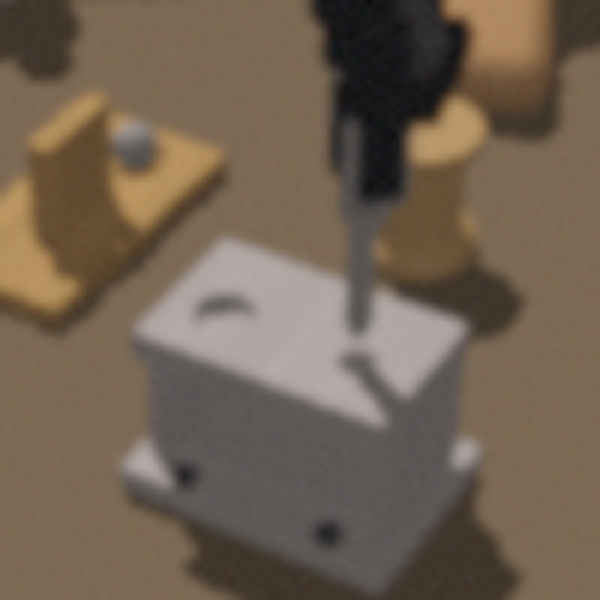

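View pics/w5c.png

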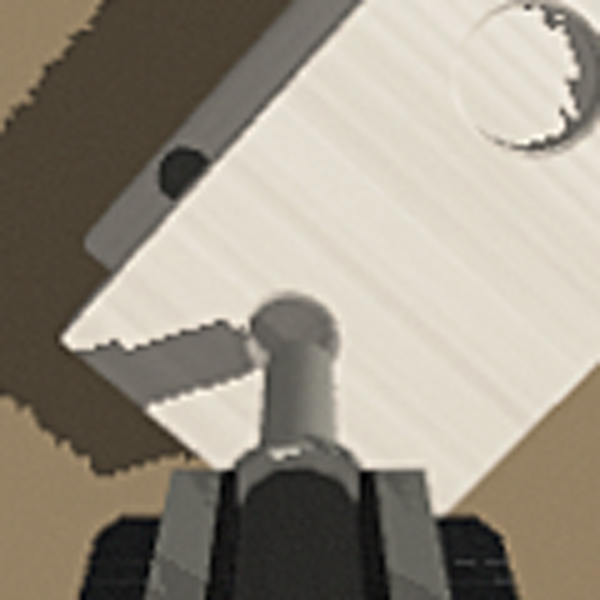

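```bash
python3 - <<'E'
from h import *
np.set_printoptions(precision=2,suppress=True)
z=np.load("pics/w5.npz");st={"tool_pos":z["pos"],"eef_rot":z["rot"]}
R=Ro.from_euler("xyz",st["eef_rot"],degrees=True).as_matrix()
g=z["p"].astype(int).sum(2)//3
for r in range(186,222,2): print(r,g[r,238:272])
print("col",g[180:206,252])
t=lambda u,v,h:(R.T@(onz("wrist",u,v,h,st)-st["tool_pos"]))
print(t(253.3,195,75))
# hole prediction for image
for X in ([582.2,-.75,75],): print(proj_w(X,st), R.T@(np.array(X)-st["tool_pos"]))
# side
c=manip.calibration("side")
def ps(X):
    q=c["R"]@np.array(X)+c["t"]; return np.array([c["cx"]+c["fx"]*q[0]/q[2],c["cy"]+c["fy"]*q[1]/q[2]])
for X in ([582,-1.5,75],[582,-1.5,86.7],[592,-1.5,75],[582,8.5,75]): print(X,ps(X))
E
```

```text
186 [216 215 217 221 222 222 218 216 215 213 213 216 218 219 218 217 217 218
 218 216 216 216 216 218 218 219 220 218 214 214 211 210 211 215]
188 [217 218 216 216 216 219 222 223 219 218 215 201 192 186 173 175 190 206
 217 219 220 218 217 217 216 217 217 218 219 219 215 212 212 210]
190 [216 217 217 217 216 216 217 218 212 185 154 125  98  99 103 102 104 116
 124 135 164 203 221 220 217 216 217 217 216 218 220 218 214 211]
192 [220 219 219 217 218 219 218 191 129  99 106 108 108 110 110 110 111 110
 108 104 108 118 148 204 223 218 216 216 216 217 217 217 219 218]
194 [ 88  89 145 223 225 224 198  72  86  95 108 109 111 110 111 113 109 108
 110 107 104  99 104 139 192 220 217 217 216 216 216 215 217 217]
196 [109 112 109 101  92 119 144  93  90  94  92  96 103 111 111 110 109 105
 104 107 108 103 102 118 164 224 217 215 216 217 218 217 216 216]
198 [109 110 112 111 105 105 143 171 126  91  92  95  92  91  94  95  98 103
 108 113 105  92 105 129 153 209 220 217 215 214 216 217 218 218]
200 [107 108 109 109 106  98 125 172 167 153 119  88  89  87  88  94  98 105
 114 123 132 138 134 1
[... 1117 characters left out ...]
 106
 110 122 134 138 146 155 196 222 217 214 213 213 212 214 215 216]
218 [210 211 212 211 213 218 224 228 189  70  82  83  87  87  90  96 105 114
 112  94  79  90 116 125 165 215 223 221 218 214 211 212 213 213]
220 [211 211 212 217 218 186 111  69  76  85 113 165 192 194 176 191 175  97
 100 104 102  97  86 106 109  68  96 171 220 221 216 215 212 212]
col [216 217 217 217 217 216 218 217 173 140 103 109 110 113 111 110 111 107
  94  89  88  89  88  91  90  89]
[-0.21 -3.04 89.64]
(np.float64(252.98858717487994), np.float64(197.4969776965577)) [-0.45 -1.05 89.65]
[582, -1.5, 75] [287.94 179.26]
[582, -1.5, 86.7] [288.14 174.85]
[592, -1.5, 75] [291.9  177.67]
[582, 8.5, 75] [285.25 176.71]
```

```bash
python3 - <<'E'
from h import *
np.set_printoptions(precision=1,suppress=True,linewidth=200)
p=np.load("pics/s5.npy").astype(int).sum(2)//3; q=np.load("pics/side0_p.npy").astype(int).sum(2)//3
print("s5");
for r in range(158,188): print(r,p[r,278:302])
print("s0")
for r in range(174,188): print(r,q[r,278:302])
w=np.clip(165-q[176:185,283:296],0,None); w=np.where(w>20,w,0)
ys,xs=np.mgrid[176:185,283:296]; print((w*xs).sum()/w.sum(),(w*ys).sum()/w.sum())
E
```

```text
s5
158 [103 105 105 103 104 104 106 105 101  97  90  83  84  82  85  80  80  78  76  80  79  81  81  79]
159 [104 105 103 105 104 107 104 105 103  97  88  85  85  86  88  87  82  81  80  80  79  79  81  80]
160 [105 105 103 104 104 104 104 104 102  98  90  83  84  88  97  97  88  80  81  80  80  79  80  82]
161 [106 104 105 102 105 103 103 103 103  98  90  85  83  91 102 106  97  85  82  82  82  81  82  83]
162 [118 111 109 106 104 106 103 104 103  98  90  84  84  89 100 106 100  89  84  81  82  84  84  82]
163 [139 130 123 115 109 106 105 103 102  97  88  86  83  87  91  95  94  85  82  83  83  85  84  85]
164 [159 152 145 138 127 118 113 108 104  97  87  85  84  84  83  82  82  81  81  83  83  86  84  85]
165 [167 165 163 158 149 140 135 126 116 103  91  84  83  83  79  75  75  74  76  76  80  78  80  80]
166 [168 169 167 165 163 161 157 148 140 119  95  83  84  85  85  80  75  71  68  68  71  72  71  71]
167 [168 167 168 167 168 167 167 165 157 137 103  84  86  89  94 100  93  77  64  58  59  57  62  58]
168 [168 168 167 167 167 169 170 168 164 143 109  86  86  97 115 125 120 101 
[... 2730 characters left out ...]
01 102 115 135 154 161 163 163 165 163 161 154 138]
182 [164 163 166 167 164 166 166 164 159 149 137 131 131 138 150 159 163 166 164 164 162 155 141 118]
183 [163 164 164 165 166 166 167 166 166 162 159 156 156 157 160 164 164 164 165 162 157 144 123  99]
184 [153 159 161 163 164 166 166 165 165 165 164 165 164 163 164 164 163 165 164 160 148 127 103  87]
185 [129 139 147 153 160 164 166 166 166 165 164 164 164 163 164 165 165 163 160 152 133 109  89  84]
186 [101 110 120 131 144 152 158 161 164 164 164 165 165 165 166 164 164 162 154 137 113  93  82  82]
187 [ 87  91  96 103 115 128 140 148 154 157 162 162 164 164 166 163 162 155 140 115  94  85  83  83]
289.18942383583266 179.9589581689029
```

The side view puts the foot's column (289.2) over the hole's (289.2). The wrist view puts the pin 0.8 mm too far along tool +x. I'll correct that and start the insertion.

```bash
python3 -m creep '[{"delta_pos":[-0.0008,-0.0002,0.0],"twist":0,"gripper":-1},{"delta_pos":[-0.0008,-0.0002,0.004],"twist":0,"gripper":-1},{"delta_pos":[-0.0008,-0.0002,0.008],"twist":0,"gripper":-1},{"delta_pos":[-0.0008,-0.0002,0.012],"twist":0,"gripper":-1},{"delta_pos":[-0.0008,-0.0002,0.015],"twist":0,"gripper":-1},{"delta_pos":[-0.0008,-0.0002,0.018],"twist":0,"gripper":-1},{"delta_pos":[-0.0008,-0.0002,0.021],"twist":0,"gripper":-1},{"delta_pos":[-0.0008,-0.0002,0.024],"twist":0,"gripper":-1},{"delta_pos":[-0.0008,-0.0002,0.024],"twist":0,"gripper":-1},{"delta_pos":[-0.0008,-0.0002,0.024],"twist":0,"gripper":-1}]'; python3 wsnap.py w6
python3 - <<'E'
from h import *
p,d=manip.snapshot("side")
im=cv2.imread("pics/w6.png")
a=cv2.resize(p[120:220,230:330,::-1],(400,400),interpolation=cv2.INTER_CUBIC)
b=cv2.resize(im[140:240,205:305],(400,400),interpolation=cv2.INTER_CUBIC)
cv2.imwrite("pics/c6.png",np.hstack([a,b]))
E
```

```text
clock: 7.7
tool_pos: [582.3, -1.2, 140.3]
eef_rot: [-180.0, 0.0, 69.1]
ft_force: [0.5, 0.1, -2.0]
grip_width: 12.4
7.7 [582.31199762  -1.1743395  140.27412121] [-1.79993783e+02  3.90324956e-03  6.90992860e+01] 12.364397223290819 [ 0.5496968   0.13110199 -1.97740524]
```

View pics/c6.png

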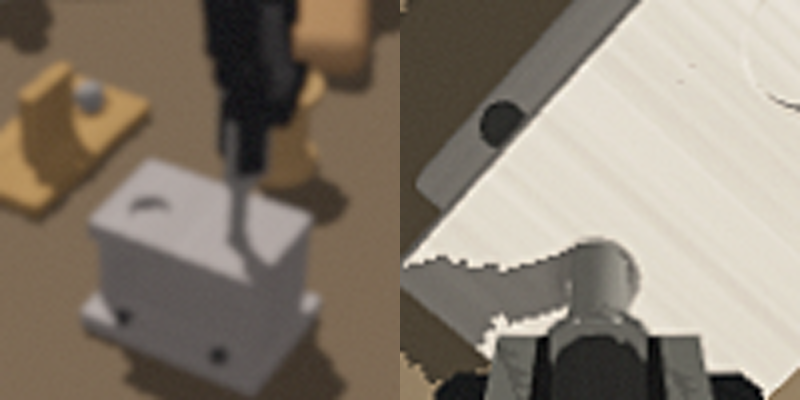

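The foot is in the hole with no side force. I'll lower the remaining 36 mm or so.

```bash
python3 -m creep '[{"delta_pos":[0,0,0.006],"twist":0,"gripper":-1},{"delta_pos":[0,0,0.012],"twist":0,"gripper":-1},{"delta_pos":[0,0,0.018],"twist":0,"gripper":-1},{"delta_pos":[0,0,0.024],"twist":0,"gripper":-1},{"delta_pos":[0,0,0.029],"twist":0,"gripper":-1},{"delta_pos":[0,0,0.033],"twist":0,"gripper":-1},{"delta_pos":[0,0,0.035],"twist":0,"gripper":-1},{"delta_pos":[0,0,0.036],"twist":0,"gripper":-1},{"delta_pos":[0,0,0.0365],"twist":0,"gripper":-1},{"delta_pos":[0,0,0.0365],"twist":0,"gripper":-1},{"delta_pos":[0,0,0.0365],"twist":0,"gripper":-1},{"delta_pos":[0,0,0.0365],"twist":0,"gripper":-1}]'; python3 wsnap.py w7
python3 - <<'E'
from h import *
p,d=manip.snapshot("side")
im=cv2.imread("pics/w7.png")
a=cv2.resize(p[120:220,230:330,::-1],(400,400),interpolation=cv2.INTER_CUBIC)
b=cv2.resize(im[140:240,205:305],(400,400),interpolation=cv2.INTER_CUBIC)
cv2.imwrite("pics/c7.png",np.hstack([a,b]))
E
```

```text
clock: 9.0
tool_pos: [582.4, -1.1, 103.9]
eef_rot: [180.0, -0.0, 69.1]
ft_force: [-0.1, 0.1, -0.7]
grip_width: 12.6
9.0 [582.35028558  -1.09660315 103.90383366] [ 1.79995769e+02 -3.54130303e-03  6.91013226e+01] 12.590068424683245 [-0.05095798  0.13983968 -0.72824321]
```

View pics/c7.png

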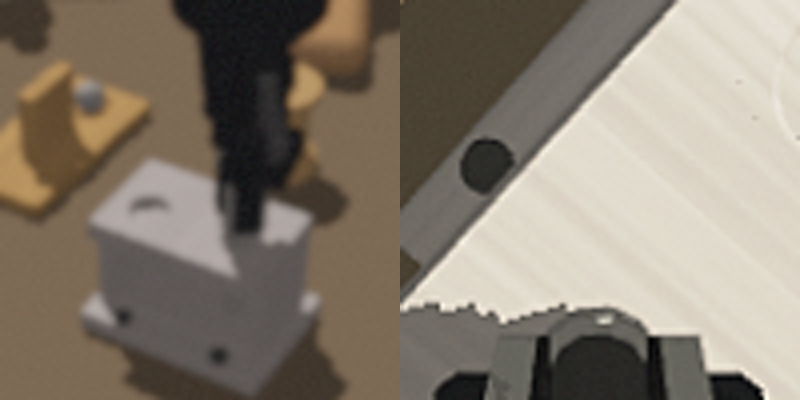

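```bash
python3 -m creep '[{"delta_pos":[0,0,0.0005],"twist":0,"gripper":-1},{"delta_pos":[0,0,0.001],"twist":0,"gripper":-1},{"delta_pos":[0,0,0.001],"twist":0,"gripper":-1},{"delta_pos":[0,0,0.001],"twist":0,"gripper":-1}]'
```

```text
clock: 9.5
tool_pos: [582.4, -1.1, 103.0]
eef_rot: [180.0, -0.0, 69.1]
ft_force: [-1.5, 0.5, 0.9]
grip_width: 12.6
```

```bash
python3 -m creep '[{"delta_pos":[0,0,0.0003],"twist":0,"gripper":-0.5},{"delta_pos":[0,0,0.0003],"twist":0,"gripper":-0.3},{"delta_pos":[0,0,0.0003],"twist":0,"gripper":0},{"delta_pos":[0,0,0.0003],"twist":0,"gripper":0},{"delta_pos":[0,0,0.0003],"twist":0,"gripper":0},{"delta_pos":[0,0,-0.02],"twist":0,"gripper":0},{"delta_pos":[0,0,-0.05],"twist":0,"gripper":0.4},{"delta_pos":[0,0,-0.09],"twist":0,"gripper":1},{"delta_pos":[0,0,-0.13],"twist":0,"gripper":1},{"delta_pos":[0,0,-0.13],"twist":0,"gripper":1},{"delta_pos":[0,0,-0.13],"twist":0,"gripper":1}]'; python3 wsnap.py w8
python3 - <<'E'
from h import *
p,d=manip.snapshot("side")
im=cv2.imread("pics/w8.png")
a=cv2.resize(p[120:220,230:330,::-1],(400,400),interpolation=cv2.INTER_CUBIC)
b=cv2.resize(im[50:250,155:355],(400,400),interpolation=cv2.INTER_CUBIC)
cv2.imwrite("pics/c8.png",np.hstack([a,b]))
E
```

```text
clock: 10.6
tool_pos: [583.0, -1.3, 234.0]
eef_rot: [179.8, -0.0, 69.1]
ft_force: [-0.1, -0.3, -0.5]
grip_width: 85.0
10.6 [582.9647293   -1.27588783 233.99849205] [ 1.79848325e+02 -2.10294189e-02  6.91026081e+01] 85.02420271075965 [-0.09864619 -0.28523858 -0.49912138]
```

View pics/c8.png

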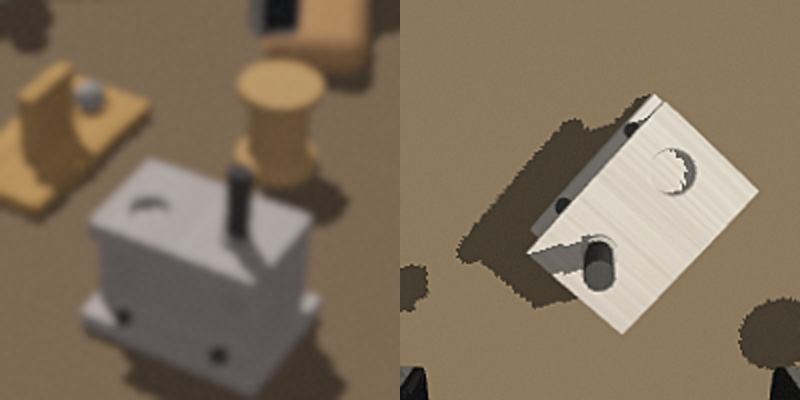

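View pics/w8.png

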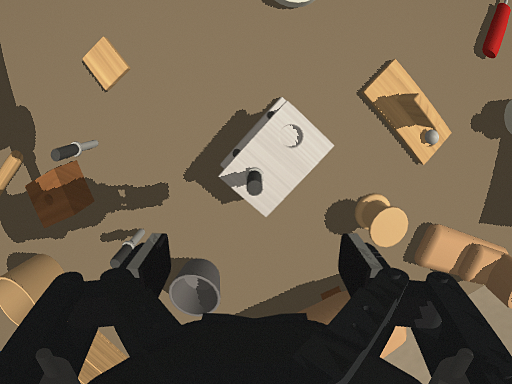

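The pin is upright in the hole, its collar is down and the gripper is clear. Next I'll go above the tray, turned so the wrist camera faces the ball.

```bash
python3 -m creep '[{"delta_pos":[0.03,-0.011,0],"twist":0.13,"gripper":1},{"delta_pos":[0.06,-0.022,0],"twist":0.26,"gripper":1},{"delta_pos":[0.09,-0.034,0],"twist":0.39,"gripper":1},{"delta_pos":[0.12,-0.045,0],"twist":0.52,"gripper":1},{"delta_pos":[0.15,-0.057,0],"twist":0.65,"gripper":1},{"delta_pos":[0.18,-0.068,0],"twist":0.78,"gripper":1},{"delta_pos":[0.1956,-0.0737,0.01],"twist":0.91,"gripper":1},{"delta_pos":[0.1956,-0.0737,0.02],"twist":1.04,"gripper":1},{"delta_pos":[0.1956,-0.0737,0.03],"twist":1.17,"gripper":1},{"delta_pos":[0.1956,-0.0737,0.04],"twist":1.3,"gripper":1},{"delta_pos":[0.1956,-0.0737,0.05],"twist":1.43,"gripper":1},{"delta_pos":[0.1956,-0.0737,0.06],"twist":1.56,"gripper":1},{"delta_pos":[0.1956,-0.0737,0.07],"twist":1.69,"gripper":1},{"delta_pos":[0.1956,-0.0737,0.084],"twist":1.82,"gripper":1},{"delta_pos":[0.1956,-0.0737,0.084],"twist":1.95,"gripper":1},{"delta_pos":[0.1956,-0.0737,0.084],"twist":2.08,"gripper":1},{"delta_pos":[0.1956,-0.0737,0.084],"twist":2.21,"gripper":1},{"delta_pos":[0.1956,-0.0737,0.084],"twist":2.316,"gripper":1},{"delta_pos":[0.1956,-0.0737,0.084],"twist":2.316,"gripper":1},{"delta_pos":[0.1956,-0.0737,0.084],"twist":2.316,"gripper":1}]'; python3 wsnap.py w9
python3 - <<'E'
from h import *
im=cv2.imread("pics/w9.png")
cv2.imwrite("pics/w9c.png",cv2.resize(im[60:310,150:360],None,fx=2.4,fy=2.4,interpolation=cv2.INTER_CUBIC))
E
```

```text
clock: 12.7
tool_pos: [582.4, 207.7, 147.3]
eef_rot: [179.9, 0.0, -63.5]
ft_force: [-0.4, -0.1, 0.1]
grip_width: 85.6
12.7 [582.39871361 207.73830653 147.31885207] [ 1.79860783e+02  4.51095198e-02 -6.34530882e+01] 85.60364160568416 [-0.42272473 -0.1303764   0.13944294]
```

View pics/w9.png

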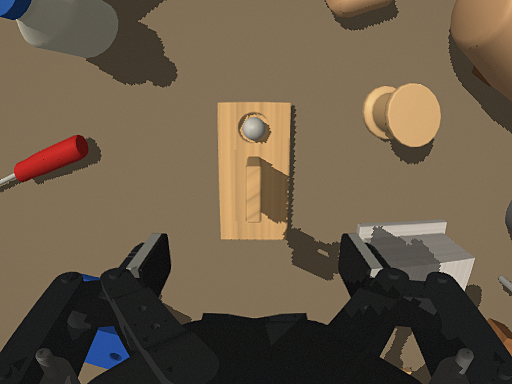

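View pics/w9c.png

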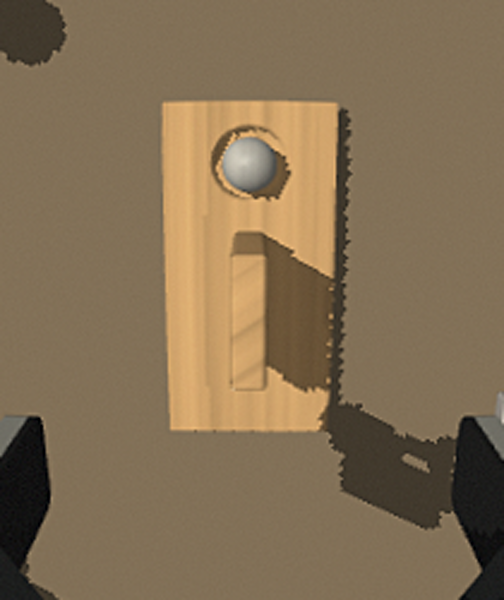

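```bash
python3 - <<'E'
from h import *
np.set_printoptions(precision=2,suppress=True)
z=np.load("pics/w9.npz");st={"tool_pos":z["pos"],"eef_rot":z["rot"]}
R=Ro.from_euler("xyz",st["eef_rot"],degrees=True).as_matrix()
t=lambda u,v,h,k=2.4,ox=150,oy=60:(lambda X:(X,R.T@(X-st["tool_pos"])))(onz("wrist",(u+.5)/k-.5+ox,(v+.5)/k-.5+oy,h,st))
for n,a in {"fin f":(249,255,56),"fin b":(249,389,56),"fin fl":(231,255,56),"fin fr":(266,255,56),"fin bl":(231,389,56),"fin br":(266,389,56),"ball":(250,166,16),"d1":(163,102,10),"d2":(339,102,10),"d3":(170,430,10),"d4":(330,431,10)}.items(): print(n,*t(*a))
for f,u,v in (("w8",291.5,136),("w4",170+398/3-.3,40+162/3-.3)):
    z=np.load(f"pics/{f}.npz");s={"tool_pos":z["pos"],"eef_rot":z["rot"]}; print("seat",onz("wrist",u,v,75,s))
E
```

```text
fin f [604.02 219.72  56.  ] [ -0.99 -24.92  91.26]
fin b [564.08 199.8   56.  ] [-1.01 19.71 91.37]
fin fl [601.53 224.72  56.  ] [ -6.56 -24.93  91.26]
fin fr [606.38 215.01  56.  ] [  4.28 -24.93  91.26]
fin bl [561.44 205.08  56.  ] [-6.91 19.72 91.37]
fin br [566.57 194.82  56.  ] [ 4.56 19.71 91.36]
ball [626.1  230.49  16.  ] [ -0.72 -49.58 131.2 ]
d1 [632.95 269.43  10.  ] [-32.48 -73.13 137.17]
d2 [661.67 211.96  10.  ] [ 31.76 -73.13 137.12]
d3 [516.35 212.21  10.  ] [-33.41  56.76 137.48]
d4 [545.17 153.59  10.  ] [ 31.91  57.17 137.43]
seat [557.77  46.33  75.  ]
seat [557.77  46.01  75.  ]
```

The fin's centre is at tool (-0.9,-2.4) mm, yaw is within 0.2° and the seat is at (557.8,46.2). I'll descend to the fin and close gently.

```bash
python3 -m creep '[{"delta_pos":[-0.0009,-0.0024,0.02],"twist":0,"gripper":1},{"delta_pos":[-0.0009,-0.0024,0.05],"twist":0,"gripper":1},{"delta_pos":[-0.0009,-0.0024,0.075],"twist":0,"gripper":1},{"delta_pos":[-0.0009,-0.0024,0.095],"twist":0,"gripper":1},{"delta_pos":[-0.0009,-0.0024,0.107],"twist":0,"gripper":0.6},{"delta_pos":[-0.0009,-0.0024,0.1125],"twist":0,"gripper":0.2},{"delta_pos":[-0.0009,-0.0024,0.1125],"twist":0,"gripper":0},{"delta_pos":[-0.0009,-0.0024,0.1125],"twist":0,"gripper":-0.1},{"delta_pos":[-0.0009,-0.0024,0.1125],"twist":0,"gripper":-0.2},{"delta_pos":[-0.0009,-0.0024,0.1125],"twist":0,"gripper":-0.3},{"delta_pos":[-0.0009,-0.0024,0.1125],"twist":0,"gripper":-0.4},{"delta_pos":[-0.0009,-0.0024,0.1125],"twist":0,"gripper":-0.5},{"delta_pos":[-0.0009,-0.0024,0.1125],"twist":0,"gripper":-0.55}]'; python3 wsnap.py w10
```

```text
clock: 14.05
tool_pos: [585.0, 209.8, 36.4]
eef_rot: [-180.0, -0.0, -63.6]
ft_force: [0.2, 0.1, -0.1]
grip_width: 19.3
14.05 [585.02086142 209.7523681   36.38008618] [-1.79997186e+02 -6.61136425e-04 -6.35945735e+01] 19.330750809553553 [ 0.22734139  0.13679661 -0.14373033]
```

View pics/w10.png

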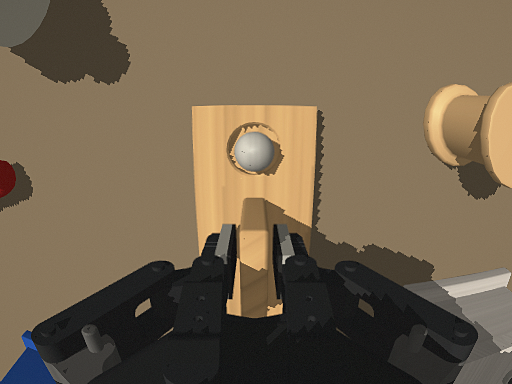

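The fin is central between the pads and the ball sits at (254,152). I'll close in small steps.

```bash
python3 -m creep '[{"delta_pos":[0,0,0],"twist":0,"gripper":-0.6},{"delta_pos":[0,0,0],"twist":0,"gripper":-0.64},{"delta_pos":[0,0,0],"twist":0,"gripper":-0.67},{"delta_pos":[0,0,0],"twist":0,"gripper":-0.69},{"delta_pos":[0,0,0],"twist":0,"gripper":-0.71},{"delta_pos":[0,0,0],"twist":0,"gripper":-0.73},{"delta_pos":[0,0,0],"twist":0,"gripper":-0.76},{"delta_pos":[0,0,0],"twist":0,"gripper":-0.8},{"delta_pos":[0,0,0],"twist":0,"gripper":-0.9},{"delta_pos":[0,0,0],"twist":0,"gripper":-1},{"delta_pos":[0,0,0],"twist":0,"gripper":-1},{"delta_pos":[0,0,0],"twist":0,"gripper":-1},{"delta_pos":[0,0,0],"twist":0,"gripper":-1},{"delta_pos":[0,0,0],"twist":0,"gripper":-1}]'; python3 wsnap.py w11
```

```text
clock: 15.5
tool_pos: [585.1, 209.8, 36.4]
eef_rot: [-180.0, -0.0, -63.6]
ft_force: [-1.1, 0.8, 1.7]
grip_width: 11.5
15.5 [585.0613748  209.77976754  36.41579333] [-1.79994233e+02 -1.62467998e-03 -6.35957623e+01] 11.532490307576726 [-1.14615016  0.79114417  1.67976189]
```

View pics/w11.png

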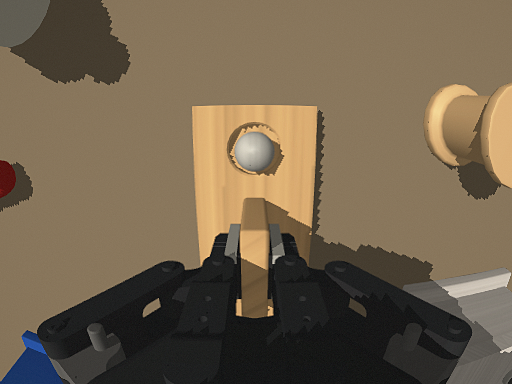

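```bash
python3 -m creep '[{"delta_pos":[0,0,-0.001],"twist":0,"gripper":-1},{"delta_pos":[0,0,-0.003],"twist":0,"gripper":-1},{"delta_pos":[0,0,-0.006],"twist":0,"gripper":-1},{"delta_pos":[0,0,-0.010],"twist":0,"gripper":-1},{"delta_pos":[0,0,-0.016],"twist":0,"gripper":-1},{"delta_pos":[0,0,-0.024],"twist":0,"gripper":-1},{"delta_pos":[0,0,-0.034],"twist":0,"gripper":-1},{"delta_pos":[0,0,-0.045],"twist":0,"gripper":-1},{"delta_pos":[0,0,-0.057],"twist":0,"gripper":-1},{"delta_pos":[0,0,-0.069],"twist":0,"gripper":-1},{"delta_pos":[0,0,-0.081],"twist":0,"gripper":-1},{"delta_pos":[0,0,-0.093],"twist":0,"gripper":-1},{"delta_pos":[0,0,-0.105],"twist":0,"gripper":-1},{"delta_pos":[0,0,-0.117],"twist":0,"gripper":-1},{"delta_pos":[0,0,-0.128],"twist":0,"gripper":-1},{"delta_pos":[0,0,-0.138],"twist":0,"gripper":-1},{"delta_pos":[0,0,-0.147],"twist":0,"gripper":-1},{"delta_pos":[0,0,-0.154],"twist":0,"gripper":-1},{"delta_pos":[0,0,-0.158],"twist":0,"gripper":-1},{"delta_pos":[0,0,-0.160],"twist":0,"gripper":-1}]'; python3 wsnap.py w12
python3 - <<'E'
from h import *
p,d=manip.snapshot("side")
cv2.imwrite("pics/side12.png",cv2.resize(p[20:220,160:360,::-1],(600,600),interpolation=cv2.INTER_CUBIC))
E
```

```text
clock: 17.55
tool_pos: [585.1, 209.7, 196.6]
eef_rot: [-180.0, -0.0, -63.6]
ft_force: [0.4, -0.3, -2.4]
grip_width: 11.5
17.55 [585.07616632 209.73883788 196.60871965] [-1.79991080e+02 -2.96732511e-03 -6.35987544e+01] 11.544230889766672 [ 0.3864509  -0.28566471 -2.38594695]
```

View pics/w12.png

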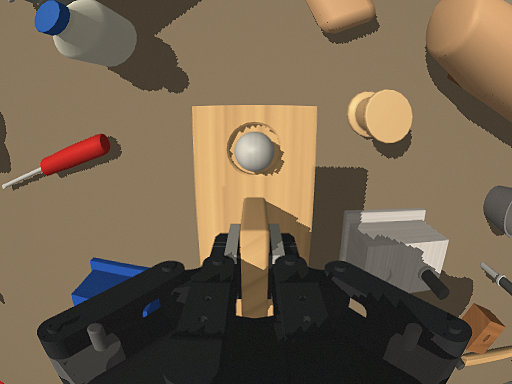

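View pics/side12.png

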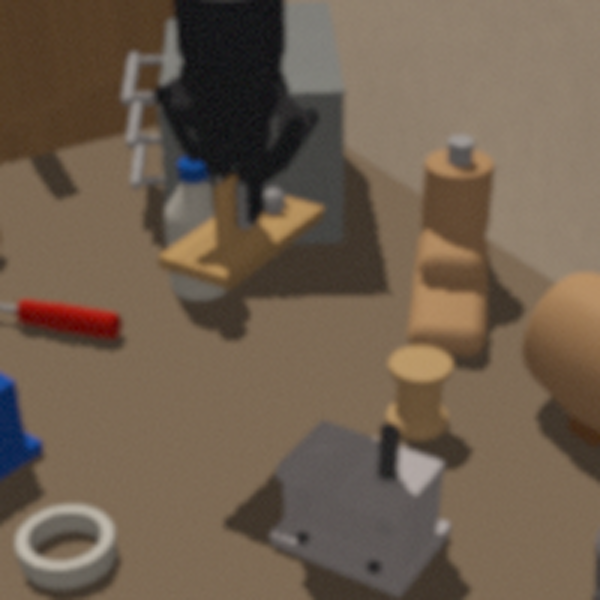

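The tray lifted level: its deck sits at the same pixels as before the lift. The ball is in its pocket. I'll measure the ball's tool offset and the move to the seat.

```bash
python3 - <<'E'
from h import *
np.set_printoptions(precision=2,suppress=True)
z=np.load("pics/w12.npz");st={"tool_pos":z["pos"],"eef_rot":z["rot"]};p=z["p"].astype(int)
R=Ro.from_euler("xyz",st["eef_rot"],degrees=True).as_matrix()
sub=p[115:185,215:295]; m=((abs(sub[:,:,0]-sub[:,:,2])<25)&(sub.sum(2)>250)).astype(np.uint8)
n,l,s,ce=cv2.connectedComponentsWithStats(m); k=1+np.argmax(s[1:,4]); print(s[k],ce[k]+[215,115])
u=215+s[k,0]+(s[k,2]-1)/2; v=115+s[k,1]+(s[k,3]-1)/2
bz=st["tool_pos"][2]-36.4+16
X=onz("wrist",u,v,bz,st); print("ball",u,v,X,R.T@(X-st["tool_pos"]))
D=R.T@(np.array([557.8,46,175])-X); print("delta tool",D)
D2=R.T@(np.array([557.8,46,175])-(st["tool_pos"]+R@[-.3,-48.5,20])); print("nominal",D2)
E
```

```text
[  20   17   40   39 1194] [253.9  150.99]
ball 254.5 151.0 [626.82 230.77 176.21] [ -0.28 -46.74  20.41]
delta tool [134.81 143.98   1.19]
nominal [134.83 145.74   1.6 ]
```

```bash
python3 -m creep '[{"delta_pos":[0.0008,0.0009,0],"twist":0,"gripper":-1},{"delta_pos":[0.0033,0.0035,0],"twist":0,"gripper":-1},{"delta_pos":[0.0073,0.0079,0],"twist":0,"gripper":-1},{"delta_pos":[0.0129,0.0138,0],"twist":0,"gripper":-1},{"delta_pos":[0.0197,0.0211,0],"twist":0,"gripper":-1},{"delta_pos":[0.0278,0.0298,0],"twist":0,"gripper":-1},{"delta_pos":[0.0368,0.0394,0],"twist":0,"gripper":-1},{"delta_pos":[0.0465,0.0499,0],"twist":0,"gripper":-1},{"delta_pos":[0.0569,0.061,0],"twist":0,"gripper":-1},{"delta_pos":[0.0674,0.0722,0],"twist":0,"gripper":-1},{"delta_pos":[0.0779,0.0835,0],"twist":0,"gripper":-1},{"delta_pos":[0.0883,0.0946,0],"twist":0,"gripper":-1},{"delta_pos":[0.098,0.1051,0],"twist":0,"gripper":-1},{"delta_pos":[0.107,0.1147,0],"twist":0,"gripper":-1},{"delta_pos":[0.1151,0.1234,0.0003],"twist":0,"gripper":-1},{"delta_pos":[0.1219,0.1307,0.0006],"twist":0,"gripper":-1},{"delta_pos":[0.1275,0.1366,0.0009],"twist":0,"gripper":-1},{"delta_pos":[0.1315,0.141,0.001],"twist":0,"gripper":-1},{"delta_pos":[0.134,0.1436,0.001],"twist":0,"gripper":-1},{"delta_pos":[0.1348,0.1445,0.001],"twist":0,"gripper":-1}]'
python3 -m creep '[{"delta_pos":[0,0,0],"twist":0,"gripper":-1},{"delta_pos":[0,0,0],"twist":0,"gripper":-1},{"delta_pos":[0,0,0],"twist":0,"gripper":-1},{"delta_pos":[0,0,0],"twist":0,"gripper":-1},{"delta_pos":[0,0,0],"twist":0,"gripper":-1},{"delta_pos":[0,0,0],"twist":0,"gripper":-1},{"delta_pos":[0,0,0],"twist":0,"gripper":-1},{"delta_pos":[0,0,0],"twist":0,"gripper":-1}]'
python3 wsnap.py w13
python3 - <<'E'
from h import *
np.set_printoptions(precision=2,suppress=True)
z=np.load("pics/w13.npz");st={"tool_pos":z["pos"],"eef_rot":z["rot"]};p=z["p"].astype(int)
R=Ro.from_euler("xyz",st["eef_rot"],degrees=True).as_matrix()
sub=p[115:185,215:295]; m=((abs(sub[:,:,0]-sub[:,:,2])<25)&(sub.sum(2)>250)).astype(np.uint8)
n,l,s,ce=cv2.connectedComponentsWithStats(m); k=1+np.argmax(s[1:,4])
u=215+s[k,0]+(s[k,2]-1)/2; v=115+s[k,1]+(s[k,3]-1)/2
print("wrist ball",u,v,s[k],onz("wrist",u,v,st["tool_pos"][2]-20.4,st))
a,_=manip.snapshot("side");b,_=manip.snapshot("top")
np.save("pics/s13.npy",a);np.save("pics/t13.npy",b)
cv2.imwrite("pics/s13.png",cv2.resize(a[60:260,180:380,::-1],(600,600),interpolation=cv2.INTER_CUBIC))
cv2.imwrite("pics/t13.png",cv2.resize(b[110:210,180:290,::-1],(660,600),interpolation=cv2.INTER_CUBIC))
E
```

```text
clock: 19.65
tool_pos: [515.5, 24.6, 195.3]
eef_rot: [-180.0, 0.0, -63.6]
ft_force: [-0.1, 0.8, -2.1]
grip_width: 11.3
clock: 20.45
tool_pos: [515.5, 24.8, 195.3]
eef_rot: [-180.0, -0.0, -63.6]
ft_force: [0.4, 0.2, -2.3]
grip_width: 11.2
20.45 [515.53369119  24.77221292 195.29777401] [-1.79999676e+02 -1.94099033e-03 -6.35946791e+01] 11.215263539251273 [ 0.44821452  0.19684856 -2.2618024 ]
wrist ball 253.5 151.0 [  19   17   40   39 1180] [557.05  46.25 174.9 ]
```

View pics/s13.png

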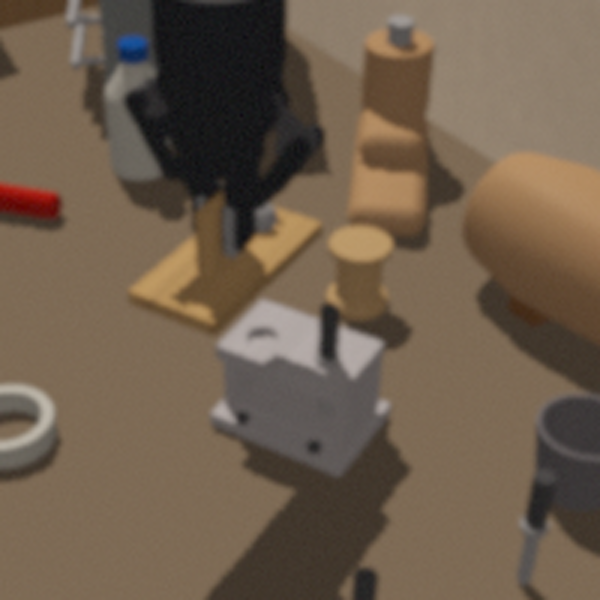

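View pics/t13.png

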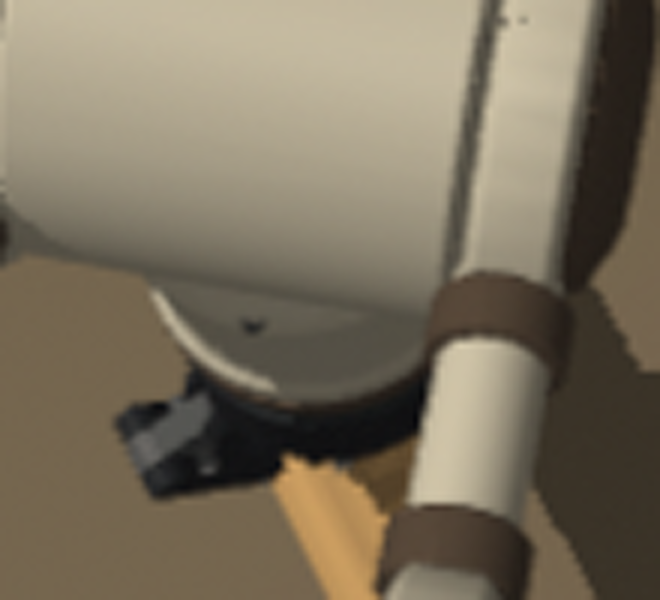

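View pics/w13.png

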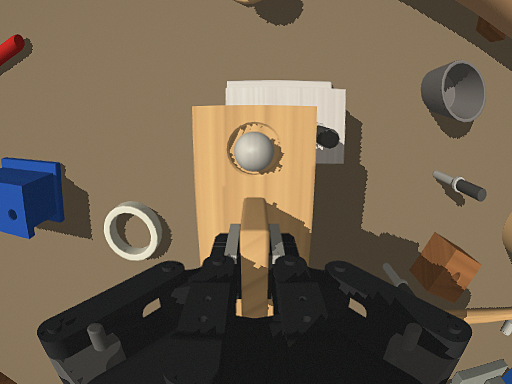

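```bash
python3 - <<'E'
from h import *
np.set_printoptions(precision=2,suppress=True)
c=manip.calibration("side")
def ps(X):
    q=c["R"]@np.array(X)+c["t"]; return np.array([c["cx"]+c["fx"]*q[0]/q[2],c["cy"]+c["fy"]*q[1]/q[2]])
print(ps([557.4,46,175]),ps([567.4,46,175]),ps([557.4,56,175]))
# corrected for seat side bias: seat side pixel
print("seat pred",ps([557.8,46,75]))
a=np.load("pics/s13.npy").astype(int)
sub=a[122:145,255:285]; print(sub.sum(2)//3*0+ (sub[:,:,0]-sub[:,:,2]))
print(onz("side",268.2,132.5,175))
print(manip.observe()["clock"],manip.observe()["qvel"])
E
```

```text
[265.91 131.35] [270.18 129.9 ] [263.27 129.06]
seat pred [266.03 171.13]
[[ 1 -4 -5 -3 -1 -2 -4 -1 -2 -1 -1  0 -2 -3  1 -3  0 -2  8 19 30 37 41 41
  41 41 41 41 40 42]
 [ 5 -1  1  1 -2  6 -1 -2 -3  1  0  2  0  1  0 -1  2 13 21 30 36 40 41 41
  40 41 40 41 40 40]
 [10 -1  3 -2 -4 -2 -2  3 -4 -2 -1 -2  1 -1 -1  5 16 26 34 38 39 40 40 41
  41 41 41 40 41 40]
 [16  0 -2 -4 -2 -3 -3  0 -2  0 -2  0  0  0  6 17 27 35 38 41 41 41 41 42
  40 41 41 42 40 40]
 [14  1 -2 -4  1  0 -1  1 -2 -4 -6  1 -2  5 14 24 34 39 41 40 40 41 41 42
  40 40 42 41 41 41]
 [17  0 -3 -4  3 -1 -6 -1  2 -2 -1  1  2  7 14 27 38 43 43 41 41 40 41 40
  40 41 40 40 44 41]
 [13  4  0 -3 -2 -2 -4 -1  0 -1  0  3  4  8 13 24 37 50 50 46 44 42 42 42
  40 41 41 40 40 40]
 [ 7  3  1 -2 -1 -2  0 -1  2 -1  4  5  6  8 10 19 39 59 64 63 55 52 46 44
  41 41 40 42 43 41]
 [ 5  5  1  0  2  1 -2  0 -1  2  4  6  7  7  7 13 36 63 79 78 72 67 62 56
  50 47 45 42 41 40]
 [ 7  4  1  2  2  0 -3 -6 -2  3  6  7  7  7  6  9 32 63 82 85 83 80 79 75
  69 63 57 52 46 43]
 [ 5  5  3  3 -1 -3 -1  0 -1  2  5  4  7  6  6  8 23 56 78 88 88 89 87 88
  
[... 525 characters left out ...]
 62 65 65 66 67 68 74 82 87 89 88 89 87 89
  88 86 82 77 67 54]
 [ 5  6  3  2  0 -1 -1 17 42 67 77 81 82 84 83 84 83 89 89 86 89 90 88 87
  87 84 77 66 55 42]
 [ 5  4  5  0 -2 -2 15 37 63 80 87 87 88 89 87 88 90 89 88 87 89 89 88 86
  85 78 67 55 45 43]
 [ 6  5  3  3  0  9 28 57 78 86 88 88 88 90 90 90 89 88 86 89 88 89 86 84
  77 66 53 44 43 42]
 [ 9  4  3  3  5 18 39 64 82 87 90 89 89 90 89 91 89 89 89 88 88 86 82 76
  65 53 43 42 41 41]
 [10  6  3  7 12 27 44 62 75 87 88 90 90 89 88 88 88 90 87 87 86 82 75 63
  55 44 43 40 41 42]
 [18 11  8 14 26 39 46 56 63 77 84 88 90 90 87 88 90 88 88 85 82 76 63 51
  45 44 42 39 41 42]]
[558.99  40.   175.  ]
20.6 [ 0.11 -0.03 -0.03 -0.01 -0.03  0.06]
```

The wrist view puts the ball at (557.1,46.3) against the seat at (557.8,46.2), at z of about 175, which is 100 mm above the flange. In the side view the ball's visible right edge fits the predicted column of 265.9. The pin stands seated and the arm is still, so I'm handing in.

```bash
python3 -c "
from cell import manip
print(manip.finish_job()); s=manip.observe(); print(s['clock'],s['tool_pos'],s['grip_width'])"
```

```text
the job is handed in; nothing more can be done
None
the job is handed in; nothing more can be done
```

The job is handed in at about 20.6 s of the 59 s allowed. It reports no verdict, so these are my own last checks.

**Pin:** I took the rightmost pin out of its stand and lowered it through the flange hole until its collar reached the flange. Contact force was about 1 N. After I let go, the side and wrist views showed it upright.

**Tray and ball:** I lifted the tray by its fin and carried it level to the bracket. In the last wrist picture the ball was in its pocket at (557.1, 46.3, 174.9) mm. I had measured the seat at (557.8, 46.2, 75) mm, so the ball is within about 1 mm sideways and 100 mm above the flange. The tray's underside was about 39 mm above the pin's top and the arm was still.

**What was less certain:**
- **Top camera:** the arm blocked its view at the end, so it could not check the final pose.
- **Side camera:** a finger hid part of the ball. Its visible edge fits the expected position to about 1 pixel, or 2 mm, though a raw pixel reading of the ball before allowing for the finger came out about 6 mm off. The side camera also showed a vertical mismatch of about 2 pixels at the hole before insertion. I relied on the wrist camera there, and the pin went in without side force.

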